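Centre the desk award on its plinth

ROBOT

A 7-joint arm with a two-finger parallel gripper is mounted at the origin on a cart in front of the work surface, level with it; the furniture and walls round the work are solid. World frame = base frame: x ahead of the robot, y to its left, z up, the work surface at z = 0. Lengths are in mm, angles in rad, forces in N, time in s.
With the tool pointing down it reaches from about 400 to 875 mm from the base axis. Payload 4.4 kg.
Tool frame: the origin (TCP) lies on the centre line of the jaws, within the pads' length; the fingertips stand 11 mm ahead of it and the grasp point (between the pads) lies 8 mm behind it (ctrl.tips_ahead is the distance from the TCP to the fingertips, in mm); z points along the fingers, y is the line along which they close (so a half turn about z gives the same grasp; the last joint's range is limited). The gripper opens to 85 mm and grips with 20 to 120 N. Pads are 22 mm wide; open, the fingers measure 114 mm over their backs; the gripper's body (76 mm by 85 mm) begins 54 mm behind the grasp point. The pads swing forward as they close: fully open they stand 13 mm farther back than shut.
Start: joints at [1.276, 0.628, 0.038, 1.517, -0.027, 0.996, -0.02], TCP at [147.453, -633.068, 242.313] pointing down, gripper open.
Joint ranges: [-3.06, 3.06], [-0.37, 2.12], [-1.25, 1.32], [0.18, 2.47], [-1.1, 4.24], [0.23, 1.98], [-2.94, 2.94]. Speed limits (rad/s): [2.57, 2.57, 3.14, 3.14, 3.14, 3.14, 3.14].

INTERFACE

Orientations are given as [roll, pitch, yaw] about the fixed x, y, z axes, in that order (R = Rz(yaw) Ry(pitch) Rx(roll)).
In Python, from cell import ctrl, eyes, job gives the robot as it stands. The module is installed in compiled form; this text tells all that it offers.
- The arm moves only by the tool carry_out, never from a script. Its argument "moves" is a list of rows, each an object of numbers: "tx", "ty", "tz": the shift along the tool's x, y, z as a fraction of full scale; "twist": the turn about the tool's z as a fraction of full scale; "fingers": the opening, from 0 (shut) to 1 (fully open). In form: [{"tx": .., "ty": .., "tz": .., "twist": .., "fingers": ..}, ...]. A call has 1 to 12 rows; each row shifts and turns the commanded pose from where the row before left it, along the tool's axes as they then stand; what a row does not reach is not made up. Full scale, the value 1, is 0.3 m for a shift and pi rad for a turn. A row lasts 1/8 s, in which the tool goes at most 62.5 mm and 10.7 degrees, less where a joint would pass 70% of its speed; a pose out of reach is approached as far as the arm can. A call with a number of a shift or a turn outside -1 to 1 is refused whole. A call with a gripper value outside its range is refused whole. The fingers move at their own pace and stop on an object; the grip force is fixed at half the most. Time passes only in rows, so rows that do not move let the fingers close. It gives the time, the measured TCP pose, the force, the opening and the grip force at its end, in the units of the state.
- ctrl.read_state(): the state, without advancing time (a new reading comes with each control period).
- eyes.get_image(name): name is "side" or "top" or "wrist"; returns a dict with "color" (420x560x3 uint8, blue, green, red), "fovy" (degrees; the focal length in pixels is half the picture's height over the tangent of half this angle, whatever the lens; pixels are square), "cx", "cy" (the principal point, pixels), "world_from_camera" (4x4, takes a point from camera to world coordinates). Camera axes: x right, y up, looking along -z (the intrinsics and any distortion apply to the point x, -y, -z); pixel columns grow to the right and rows downward; lengths in mm; the calibration is good to about 2 mm. A picture is of the moment at which its call begins. There is no depth.
- job.finish_job(): hands the job in; it is judged then, once.
The state is a dict: "clock": time; "qpos": joint angles; "qd": joint speeds; "tau": joint torques, N m; "eef_pos": TCP position; "tool_rot": TCP orientation; "force": force on the tool from outside, world axes, zero at the start; "torque": the same for the moment, N m; "width": finger opening in mm; "gripper_force": force on a finger pad.
Only numpy, scipy, OpenCV 4.12 (cv2) and the standard library are available. Lean on these libraries where they do the work, as an engineer would, in place of code of your own. Each camera call takes 0.05 s, during which the arm holds its last target. There are 200 camera calls.

TASK

The ball-topped metal award has been knocked off centre on its round wooden plinth. With light fingertip taps or pushes low at its foot, slide it back to the middle so that its whole foot stands inside the inlaid brass ring, upright and still. It tips easily: never pinch, lift or topple it, and leave the cone-topped award and everything else on the desk alone.

Things in the scene. Friction and masses are not known exactly. Their poses are not given: they have to be found in the camera images.
- globe_award: loose tippy metal award, ball on top (30 mm), 64 mm high, about 0.15 kg. Underside 26 mm across, bevelled out to a foot disc 36 mm across, the widest part, its upright rim 3 to 13 mm above the underside; 10 mm stem. Slides under about 1 N at the foot rim, tips if pushed at the ball. Origin: centre of its underside; z up its axis. Starts 18 to 28 mm off its plinth's centre, any direction
- plinth_top (a point): centre of the flat top of the round wooden plinth under the ball-topped award; z up. The plinth is 100 mm across, 30 mm high, fixed to the desk (top 30 mm above the desk); a thin brass ring is inlaid flush in its top, concentric, 50 mm inside diameter
- cone_award: the other award, same metal and foot but with a cone on top (30 mm wide, 64 mm high in all), loose, standing centred on a second plinth of the same shape; to be left alone. Origin: centre of its underside
- eraser: loose rubber eraser 20x44x12 mm lying between the two plinths (bystander, origin at the centre of its underside)
- usb_stick: loose USB stick 17x38x9 mm lying nearer the robot (bystander, origin at the centre of its underside)
- bulldog_clip: loose bulldog clip 33x41x22 mm lying behind the plinths (bystander, origin at the centre of its underside)
- stapler: loose stapler 144x39x54 mm to the right of the plinths (bystander, origin at the centre of its underside)
- mug: loose mug 92x127x95 mm standing behind to the right (bystander, origin at the centre of its underside)
- sharpener: loose pencil sharpener 26x15x14 mm at the left (bystander, origin at the centre of its underside)
There are look-alikes about, which are no part of the job. What is shaped like the globe_award but blue or green is not meant. Leave any purple or turquoise look-alike of the part that bears plinth_top alone.

How it is judged:
By the outcome, as a careful person would: the job done as asked, in the order asked, and still so for the second after the job is handed in, with the robot touching nothing.
It also fails if it takes over 51 s, if anything falls off the work surface, if the arm or the gripper's body presses on something with over 40 N, if the wrist force passes 120 N, or if a joint passes its speed limit or range.

## Working session

There is one attempt and no reset: what is moved stays moved. The work goes in short steps, Python scripts to look and compute and a tool call to move; the robot and the scene stay as the last step left them, time stands still between calls to the robot, and variables do not carry over. Pictures are saved under pics/ and viewed, at most 10 in all, crops included, and the job is handed in when it is done.

Besides the shell and the picture viewer there is one more tool, called after "Call:" by a JSON object that holds its "name" and its "arguments". carry_out: Moves the arm, as the interface text tells. Its arguments: {"type":"object","properties":{"moves":{"type":"array","items":{"type":"object","properties":{"tx":{"type":"number","minimum":-1,"maximum":1},"ty":{"type":"number","minimum":-1,"maximum":1},"tz":{"type":"number","minimum":-1,"maximum":1},"twist":{"type":"number","minimum":-1,"maximum":1},"fingers":{"type":"number"}}}}},"required":["moves"]}

```bash
mkdir -p pics
cat > h.py <<'E'
import numpy as np, cv2
from cell import ctrl, eyes, job
def shot(n,f):
    d=eyes.get_image(n); cv2.imwrite('pics/'+f,d['color']); return d
def f_(d): return d['color'].shape[0]/2/np.tan(np.radians(d['fovy'])/2)
def ray(d,u,v,z):
    f=f_(d); T=np.array(d['world_from_camera']); r=T[:3,:3]@np.array([(u-d['cx'])/f,-(v-d['cy'])/f,-1]); o=T[:3,3]
    return o+r*(z-o[2])/r[2]
def proj(d,p):
    f=f_(d); T=np.array(d['world_from_camera']); c=T[:3,:3].T@(np.array(p)-T[:3,3])
    return d['cx']+f*c[0]/-c[2], d['cy']-f*c[1]/-c[2]
E
python3 - <<'E'
from h import *
import pickle
a=shot('top','t1.png');b=shot('side','s1.png')
pickle.dump((a,b),open('d.pkl','wb'))
for d in(a,b): print({k:v for k,v in d.items() if k!='color'})
print(ctrl.read_state())
cv2.imwrite('pics/both.png',cv2.resize(np.vstack([a['color']]),(784,588)))
E
```

```text
{'fovy': 43.79721694357962, 'cx': 279.01352661406884, 'cy': 212.53677670957498, 'world_from_camera': array([[ 1.08505991e-02,  8.86553721e-01, -4.62498394e-01,
        -2.20359387e+02],
       [-9.99869053e-01,  4.06613489e-03, -1.56634733e-02,
        -1.42884571e+02],
       [-1.20059297e-02,  4.62607789e-01,  8.86481749e-01,
         1.47070101e+03],
       [ 0.00000000e+00,  0.00000000e+00,  0.00000000e+00,
         1.00000000e+00]])}
{'fovy': 51.77582034989252, 'cx': 276.8456271574223, 'cy': 205.0870461424583, 'world_from_camera': array([[-9.30130839e-01,  2.09950185e-01, -3.01293117e-01,
         2.01272755e+02],
       [-3.66811084e-01, -5.70264378e-01,  7.35015760e-01,
         6.39873167e+02],
       [-1.75000365e-02,  7.94178480e-01,  6.07432539e-01,
         6.68927060e+02],
       [ 0.00000000e+00,  0.00000000e+00,  0.00000000e+00,
         1.00000000e+00]])}
{'clock': 0.1, 'qpos': array([ 1.27622035,  0.62928074,  0.03844986,  1.51830565, -0.02700262,
        0.99632328, -0.0200125 ]), 'qd': array([-0.00115326, -0.00177038,  0.00115547, -0.00298548,  0.00020566,
       -0.00021062,  0.00087233]), 'tau': array([ 3.84161613e-03, -5.64531755e+01,  1.23081151e+00, -1.93971813e+01,
        1.13043620e-02,  5.43795351e-03, -2.55840985e-05]), 'eef_pos': array([ 147.30728232, -632.50024497,  241.45153649]), 'tool_rot': array([-3.13979388e+00,  2.16573649e-05,  2.28757090e-01]), 'force': array([ 0.71168478,  0.8136897 , -0.5571869 ]), 'torque': array([-0.01443234,  0.00812683, -0.01448126]), 'gripper_force': 0.0, 'width': 85.28608385944689}
```

View pics/t1.png

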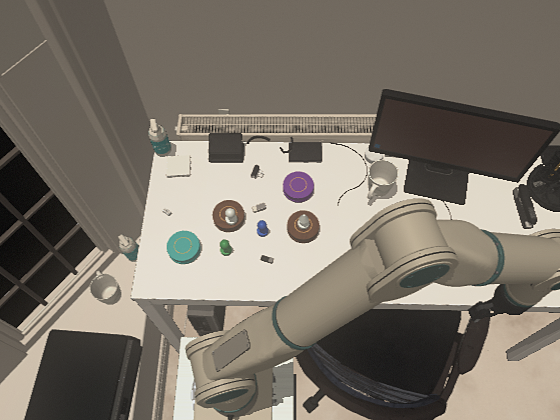

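View pics/s1.png

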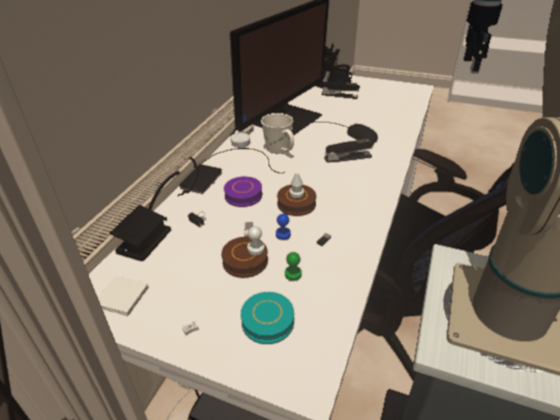

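Top view: the candidates are the silver ball award on the brown plinth (231,214), the silver cone award on a brown plinth (303,226), and blue (262,228) and green (225,247) look-alikes. There are also turquoise (184,247) and purple (298,187) plinths. In the side view the silver ball award is at (256,240). I choose the silver ball award on its brown plinth, and check it in one crop.

Run:
```python
from h import *
import pickle
a,b=pickle.load(open('d.pkl','rb'))
ca=cv2.resize(a['color'][190:240,200:260],None,fx=6.5,fy=6.5,interpolation=cv2.INTER_CUBIC)
cb=cv2.resize(b['color'][215:285,210:280],None,fx=5.5,fy=5.5,interpolation=cv2.INTER_CUBIC)
im=np.zeros((400,790,3),np.uint8); im[:ca.shape[0],:ca.shape[1]]=ca; im[:cb.shape[0],395:395+cb.shape[1]]=cb
cv2.imwrite('pics/c1.png',im)
print(ray(a,229,214,30),ray(b,245,254,30),ray(a,303,227,30))
```

```text
[525.44150183  38.08682989  30.        ] [518.95111009  49.01753848  30.        ] [ 481.63112588 -191.48729907   30.        ]
```

View pics/c1.png

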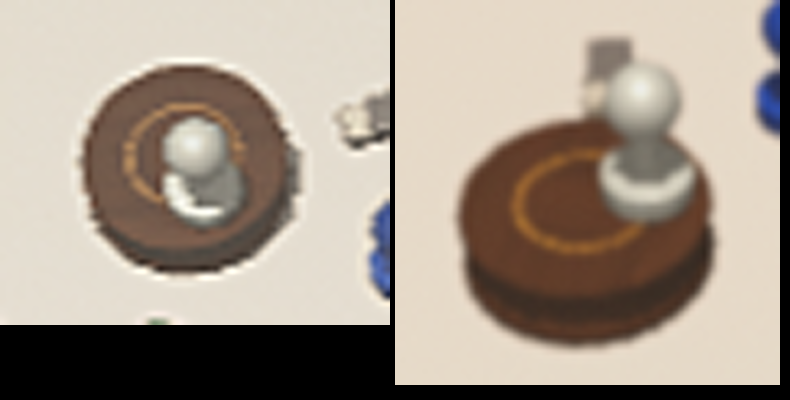

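Run:
```python
from h import *
import pickle
a,b=pickle.load(open('d.pkl','rb'))
print('ring',ray(a,228.3,213.4,30),ray(b,244.5,251.7,30))
print('foot',ray(a,200+204/6.5,190+190/6.5,41),ray(b,210+(647-395)/5.5,215+180/5.5,41))
print('ball',ray(a,200+197/6.5,190+149/6.5,79),ray(b,210+(645-395)/5.5,215+102/5.5,79))
print('blue',ray(a,262,233,8),'green',ray(a,225,250,8),'turq',ray(a,184,247,30))
w=shot('wrist','w0.png'); T=w['world_from_camera']; print(w['fovy'],w['cx'],w['cy'],T)
s=ctrl.read_state(); print(s['eef_pos'])
```

```text
ring [527.53409265  40.38450722  30.        ] [522.92285948  42.98579501  30.        ]
foot [501.69676668  28.37483675  41.        ] [499.9998302   33.81095489  41.        ]
ball [503.7413818   28.19463429  79.        ] [499.87800194  31.51885112  79.        ]
blue [471.05732879 -65.13005763   8.        ] green [413.19511189  46.23761771   8.        ] turq [412.79727965 167.74058048  30.        ]
58.68121428565256 277.68364880752546 208.81679410778523 [[ 2.25991544e-01  9.38091560e-01  2.62511043e-01  2.13876563e+02]
 [-9.74126752e-01  2.18242360e-01  5.87140744e-02 -6.17077542e+02]
 [-2.21185206e-03 -2.68987914e-01  9.63141012e-01  3.73882079e+02]
 [ 0.00000000e+00  0.00000000e+00  0.00000000e+00  1.00000000e+00]]
[ 147.32699587 -632.61540583  241.61060797]
```

Call:
{"name": "carry_out", "arguments": {"moves": [{"twist": -0.04,"fingers": 0.28},{"twist": -0.04,"fingers": 0.28},{"tx": 0.144,"ty": -0.088,"fingers": 0.28},{"tx": 0.144,"ty": -0.088,"fingers": 0.28},{"tx": 0.144,"ty": -0.088,"fingers": 0.28},{"tx": 0.144,"ty": -0.088,"fingers": 0.28},{"tx": 0.144,"ty": -0.088,"fingers": 0.28},{"tx": 0.144,"ty": -0.088,"fingers": 0.28},{"tx": 0.144,"ty": -0.088,"fingers": 0.28},{"fingers": 0.28}]}}

```text
validation failed for argument at $.mo...
```

Call:
{"name": "carry_out", "arguments": {"moves": [{"tx": 0,"ty": 0,"tz": 0,"twist": -0.04,"fingers": 0.28},{"tx": 0,"ty": 0,"tz": 0,"twist": -0.04,"fingers": 0.28},{"tx": 0.144,"ty": -0.088,"tz": 0,"twist": 0,"fingers": 0.28},{"tx": 0.144,"ty": -0.088,"tz": 0,"twist": 0,"fingers": 0.28},{"tx": 0.144,"ty": -0.088,"tz": 0,"twist": 0,"fingers": 0.28},{"tx": 0.144,"ty": -0.088,"tz": 0,"twist": 0,"fingers": 0.28},{"tx": 0.144,"ty": -0.088,"tz": 0,"twist": 0,"fingers": 0.28},{"tx": 0.144,"ty": -0.088,"tz": 0,"twist": 0,"fingers": 0.28},{"tx": 0.144,"ty": -0.088,"tz": 0,"twist": 0,"fingers": 0.28},{"tx": 0,"ty": 0,"tz": 0,"twist": 0,"fingers": 0.28}]}}

```text
clock: 1.4
eef_pos: [332.6, -325.7, 242.4]
tool_rot: [-3.14, -0.001, 0.488]
force: [-0.0, -1.1, 0.3]
width: 23.9
gripper_force: 0.0
```

Call:
{"name": "carry_out", "arguments": {"moves": [{"tx": 0.13,"ty": -0.112,"tz": 0,"twist": 0,"fingers": 0.28},{"tx": 0.13,"ty": -0.112,"tz": 0,"twist": 0,"fingers": 0.28},{"tx": 0.13,"ty": -0.112,"tz": 0,"twist": 0,"fingers": 0.28},{"tx": 0.13,"ty": -0.112,"tz": 0,"twist": 0,"fingers": 0.28},{"tx": 0.13,"ty": -0.112,"tz": 0,"twist": 0,"fingers": 0.28},{"tx": 0.13,"ty": -0.112,"tz": 0,"twist": 0,"fingers": 0.28},{"tx": 0.13,"ty": -0.112,"tz": 0,"twist": 0,"fingers": 0.28},{"tx": 0,"ty": 0,"tz": 0.15,"twist": 0,"fingers": 0.28},{"tx": 0,"ty": 0,"tz": 0.15,"twist": 0,"fingers": 0.28},{"tx": 0,"ty": 0,"tz": 0,"twist": 0,"fingers": 0.28}]}}

```text
clock: 2.65
eef_pos: [461.6, 4.2, 150.0]
tool_rot: [-3.139, 0.007, 0.479]
force: [-0.4, 0.8, 0.8]
width: 23.8
gripper_force: 0.0
```

Run:
```python
from h import *
import pickle
w=shot('wrist','w1.png'); pickle.dump(w,open('w.pkl','wb')); print(ctrl.tips_ahead, ctrl.read_state()['eef_pos'])
for p in [(525,42,30),(501,30,41),(501,30,79)]: print(proj(w,p))
```

```text
11.0 [463.17856233   4.37220788 151.74192842]
(np.float64(271.85304920907276), np.float64(94.62740236209714))
(np.float64(271.1017593484566), np.float64(138.3748797261614))
(np.float64(269.7100215521661), np.float64(145.00648690017454))
```

View pics/w1.png

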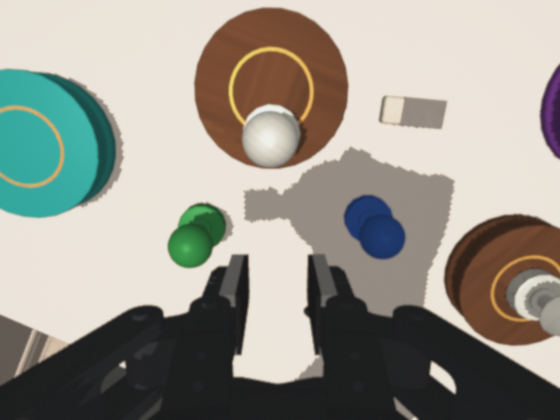

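Wrist view: the ring is centred at (271,91), the award's ball at (271,138), and the foot's far edge is at row 105. Blue (380,230) and green (192,240) stay clear on either side of the open fingertips.

Run:
```python
from h import *
import pickle
w=pickle.load(open('w.pkl','rb'))
s=ctrl.read_state(); p=s['eef_pos']; y=s['tool_rot'][2]; print(p,s['tool_rot'])
R=np.array([[np.cos(y),np.sin(y)],[np.sin(y),-np.cos(y)]])
c=ray(w,271.3,91,30)
# refine ring: colour mask (brass)
h=cv2.cvtColor(w['color'],cv2.COLOR_BGR2HSV); m=cv2.inRange(h,(15,110,130),(35,255,255)); m[:, :200]=0; m[:,350:]=0; m[170:]=0
v,u=np.nonzero(m); P=np.array([ray(w,a,b,30)[:2] for a,b in zip(u,v)])
k=np.linalg.lstsq(np.c_[2*P,np.ones(len(P))],(P**2).sum(1),rcond=None)[0]; print('ring fit',k[:2],np.sqrt(k[2]+k[0]**2+k[1]**2),len(P))
for n,q in [('ring',c[:2]),('fit',k[:2]),('ball',ray(w,271,138,79)[:2]),('footfar',ray(w,271,105,43)[:2]),('green',ray(w,190,246,49)[:2]),('blue',ray(w,381,237,49)[:2])]:
    print(n,q,'tool',R.T@(q-p[:2]))
```

```text
[463.17856233   4.37220788 151.74192842] [-3.14071981e+00  2.90248855e-03  4.79100232e-01]
ring fit [526.03889882  43.36575422] 26.09215723135841 1182
ring [526.82226132  43.33522381] tool [74.43926471 -5.23764265]
fit [526.03889882  43.36575422] tool [73.75817489 -5.6258508 ]
ball [504.63465476  31.08158448] tool [49.10106583 -4.59170268]
footfar [519.21946766  39.36413197] tool [65.86187167 -5.21839847]
green [413.6212505   45.92611923] tool [-24.82209755 -59.72033303]
blue [477.89265693 -63.82088115] tool [-18.37827594  67.29814964]
```

Call:
{"name": "carry_out", "arguments": {"moves": [{"tx": 0,"ty": -0.017,"tz": 0.1,"twist": 0,"fingers": 0.28},{"tx": 0,"ty": 0,"tz": 0.1,"twist": 0,"fingers": 0.28},{"tx": 0,"ty": 0,"tz": 0.1,"twist": 0,"fingers": 0.28},{"tx": 0,"ty": 0,"tz": 0.04,"twist": 0,"fingers": 0.28},{"tx": 0,"ty": 0,"tz": 0,"twist": 0,"fingers": 0.28},{"tx": 0,"ty": 0,"tz": 0,"twist": 0,"fingers": 0.28}]}}

```text
clock: 3.45
eef_pos: [462.5, 9.6, 51.6]
tool_rot: [3.141, -0.002, 0.48]
force: [-0.1, -0.4, -0.9]
width: 23.9
gripper_force: 0.0
```

```bash
cat > k.py <<'E'
from h import *
import sys
n=sys.argv[1]
w=eyes.get_image('wrist'); b=eyes.get_image('side'); s=ctrl.read_state(); p=s['eef_pos']; y=s['tool_rot'][2]
R=np.array([[np.cos(y),np.sin(y)],[np.sin(y),-np.cos(y)]])
print(p,s['tool_rot'],s['force'])
c=np.array([526,43.4]); print('ring tool',R.T@(c-p[:2]), 'px',proj(w,(526,43.4,30)))
im=np.zeros((420,800,3),np.uint8); im[:]=0
im[:,:400]=w['color'][:,80:480]
cb=cv2.resize(b['color'][190:290,190:290],None,fx=4,fy=4,interpolation=cv2.INTER_CUBIC); im[:400,400:]=cb
cv2.imwrite('pics/%s.png'%n,im)
import pickle; pickle.dump((w,b),open('k.pkl','wb'))
E
python3 k.py k1
```

```text
[462.31525016   9.69033654  51.43392891] [ 3.14070507e+00 -2.03077152e-03  4.79871893e-01] [-0.37733441 -0.20013635  0.55450395]
ring tool [72.05440675 -0.50123974] px (np.float64(276.45837067496353), np.float64(95.35032191667703))
```

View pics/k1.png

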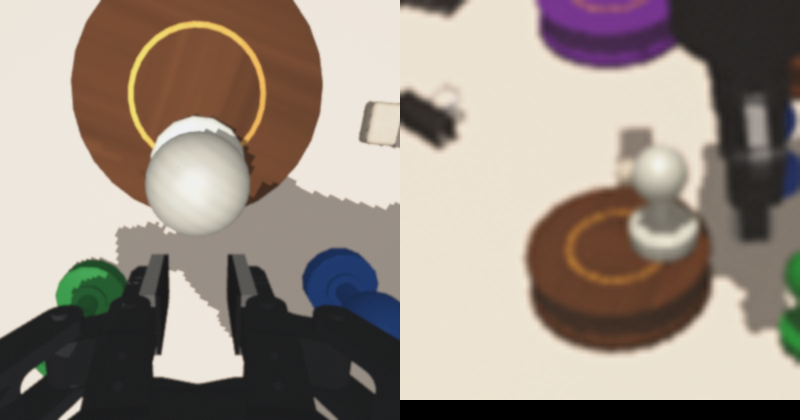

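Wrist view: the ring is at (277,91) and the ball at (278,183), straight ahead of the fingers. In the side crop the fingertip bottom is at (755,238), just behind the foot.

Run:
```python
from h import *
import pickle
w,b=pickle.load(open('k.pkl','rb'))
y=.48; R=np.array([[np.cos(y),np.sin(y)],[np.sin(y),-np.cos(y)]]); p=np.array([462.3,9.7])
for z in (36,40,44,48):
  q=[proj(b,(*(p+R@np.array(t)),z)) for t in ((11,-12),(11,-26),(-11,-26),(-11,-12))]
  print(z,[(round(400+4*(u-190)),round(4*(v-190))) for u,v in q])
q=ray(w,278,183,79)[:2]; print('ball',R.T@(q-p))
q=ray(w,278,117,43)[:2]; print('footfar',R.T@(q-p))
```

```text
36 [(728, 243), (731, 261), (772, 258), (769, 239)]
40 [(728, 237), (730, 256), (772, 252), (769, 234)]
44 [(728, 232), (730, 250), (772, 246), (769, 228)]
48 [(727, 226), (730, 244), (772, 241), (769, 223)]
ball [4.68119019e+01 3.93062270e-02]
footfar [64.13544803  0.10657931]
```

Call:
{"name": "carry_out", "arguments": {"moves": [{"tx": 0,"ty": 0,"tz": 0.012,"twist": 0,"fingers": 0.28},{"tx": 0,"ty": 0,"tz": 0.011,"twist": 0,"fingers": 0.28},{"tx": 0.012,"ty": 0,"tz": 0,"twist": 0,"fingers": 0.28},{"tx": 0.012,"ty": 0,"tz": 0,"twist": 0,"fingers": 0.28},{"tx": 0.012,"ty": 0,"tz": 0,"twist": 0,"fingers": 0.28},{"tx": 0.012,"ty": 0,"tz": 0,"twist": 0,"fingers": 0.28},{"tx": 0.008,"ty": 0,"tz": 0,"twist": 0,"fingers": 0.28},{"tx": 0.008,"ty": 0,"tz": 0,"twist": 0,"fingers": 0.28},{"tx": 0.008,"ty": 0,"tz": 0,"twist": 0,"fingers": 0.28},{"tx": 0.008,"ty": 0,"tz": 0,"twist": 0,"fingers": 0.28},{"tx": 0.008,"ty": 0,"tz": 0,"twist": 0,"fingers": 0.28},{"tx": 0,"ty": 0,"tz": 0,"twist": 0,"fingers": 0.28}]}}

```text
clock: 5.05
eef_pos: [485.0, 22.0, 43.4]
tool_rot: [3.142, -0.0, 0.48]
force: [0.7, -0.2, 0.2]
width: 23.5
gripper_force: 0.2
```

```bash
python3 k.py k2
```

```text
[484.98963985  22.00213251  43.43126995] [ 3.14155752e+00 -2.93588620e-04  4.80146416e-01] [0.32573659 0.24299312 0.12727431]
ring tool [ 4.62570765e+01 -3.52967325e-02] px (np.float64(278.1994723653654), np.float64(163.01269824023407))
```

View pics/k2.png

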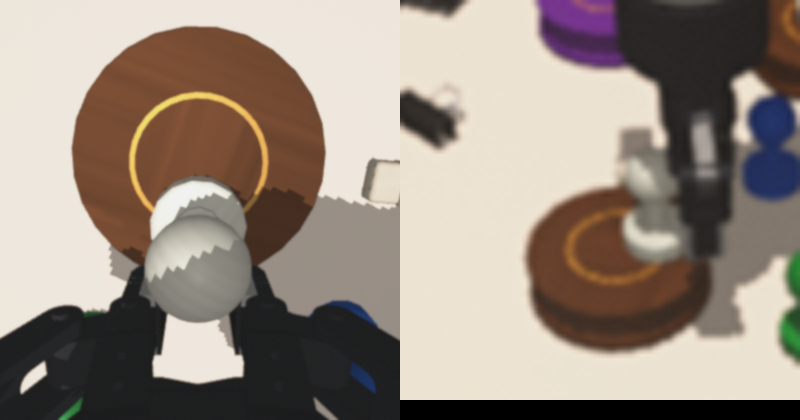

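The award is upright and just touched: ball at (278,268), foot far edge at row 178, ring at (278,158). I'll push on gently.

Call:
{"name": "carry_out", "arguments": {"moves": [{"tx": 0.007,"ty": 0,"tz": 0,"twist": 0,"fingers": 0.28},{"tx": 0.007,"ty": 0,"tz": 0,"twist": 0,"fingers": 0.28},{"tx": 0.007,"ty": 0,"tz": 0,"twist": 0,"fingers": 0.28},{"tx": 0.007,"ty": 0,"tz": 0,"twist": 0,"fingers": 0.28},{"tx": 0.007,"ty": 0,"tz": 0,"twist": 0,"fingers": 0.28},{"tx": 0.007,"ty": 0,"tz": 0,"twist": 0,"fingers": 0.28},{"tx": 0.007,"ty": 0,"tz": 0,"twist": 0,"fingers": 0.28},{"tx": 0.007,"ty": 0,"tz": 0,"twist": 0,"fingers": 0.28},{"tx": 0,"ty": 0,"tz": 0,"twist": 0,"fingers": 0.28}]}}

```text
clock: 6.28
eef_pos: [500.2, 29.9, 43.5]
tool_rot: [3.141, -0.001, 0.48]
force: [0.4, 0.2, 0.3]
width: 23.9
gripper_force: 0.0
```

```bash
python3 k.py k3
```

```text
[500.12375278  29.83150999  43.48745265] [ 3.14146319e+00 -7.44939084e-04  4.80165329e-01] [0.23879319 0.13646519 1.05070065]
ring tool [29.21775986 -0.08123911] px (np.float64(278.13355478328464), np.float64(205.28274162694933))
```

View pics/k3.png

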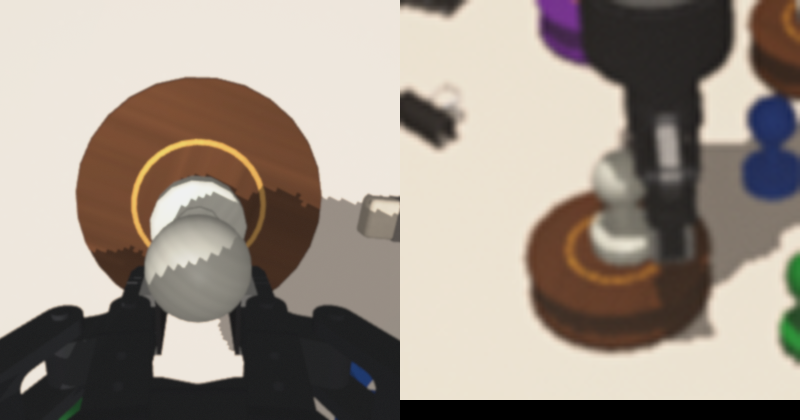

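It is sliding well and stays upright: foot far edge at row 178, ball at (278,268), ring's far inner edge at row 142.

Run:
```python
from h import *
import pickle
w,b=pickle.load(open('k.pkl','rb'))
y=.48; R=np.array([[np.cos(y),np.sin(y)],[np.sin(y),-np.cos(y)]]); p=np.array([500.12,29.83])
t=lambda u,v,z: R.T@(ray(w,u,v,z)[:2]-p)
h=cv2.cvtColor(w['color'],cv2.COLOR_BGR2HSV); m=cv2.inRange(h,(15,110,130),(35,255,255)); m[:, :190]=0; m[:,360:]=0; m[250:]=0; m[:120]=0
v,u=np.nonzero(m); P=np.array([t(a,b,30) for a,b in zip(u,v)])
k=np.linalg.lstsq(np.c_[2*P,np.ones(len(P))],(P**2).sum(1),rcond=None)[0]; print('ring',k[:2],np.sqrt(k[2]+k[0]**2+k[1]**2))
print('foot far',t(278,178,43),'sides',t(149.5+80,222,43),t(246+80,222,43),'ball',t(278,268,79))
```

```text
ring [28.64738091 -0.12782482] 26.08637740094414
foot far [42.90438978 -0.14216905] sides [ 26.26309148 -18.23570175] [26.24500436 17.75186289] ball [24.07504109 -0.16920237]
```

Call:
{"name": "carry_out", "arguments": {"moves": [{"tx": 0.006,"ty": 0,"tz": 0,"twist": 0,"fingers": 0.28},{"tx": 0.005,"ty": 0,"tz": 0,"twist": 0,"fingers": 0.28},{"tx": 0.003,"ty": 0,"tz": 0,"twist": 0,"fingers": 0.28},{"tx": 0,"ty": 0,"tz": 0,"twist": 0,"fingers": 0.28},{"tx": -0.01,"ty": 0,"tz": 0,"twist": 0,"fingers": 0.28},{"tx": -0.02,"ty": 0,"tz": 0,"twist": 0,"fingers": 0.28},{"tx": -0.04,"ty": 0,"tz": 0,"twist": 0,"fingers": 0.28},{"tx": -0.06,"ty": 0,"tz": 0,"twist": 0,"fingers": 0.28},{"tx": 0,"ty": 0,"tz": -0.1,"twist": 0,"fingers": 0.28},{"tx": 0,"ty": 0,"tz": -0.15,"twist": 0,"fingers": 0.28},{"tx": 0,"ty": 0,"tz": -0.1,"twist": 0,"fingers": 0.28},{"tx": 0,"ty": 0,"tz": 0,"twist": 0,"fingers": 0.28}]}}

```text
clock: 7.88
eef_pos: [469.7, 13.2, 150.3]
tool_rot: [3.14, -0.004, 0.48]
force: [-0.1, -0.4, -0.9]
width: 23.8
gripper_force: 0.0
```

```bash
python3 k.py k4
```

```text
[468.13659491  13.19091864 148.18449458] [3.14154685e+00 5.02012888e-04 4.79688087e-01] [-0.75333593  0.12078992  0.32680273]
ring tool [65.27444459 -0.09554623] px (np.float64(276.4841968773721), np.float64(112.2894484316643))
```

View pics/k4.png

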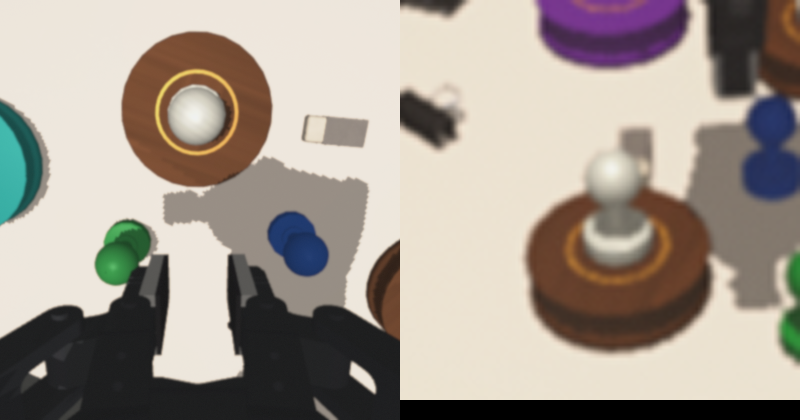

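The award stands upright inside the ring: ball at (277,115), ring at (277,112), and the side crop shows the ring visible all round the foot. The robot is clear, so I'm handing in.

```bash
python3 -c "
from cell import job
print(job.finish_job())"
```

```text
the job is handed in; nothing more can be done
None
```

The ball-topped award stands upright with its foot inside the brass ring, the robot clear and nothing else touched; I handed the job in at about 8 s, and no verdict came back.

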